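# Open the dust extractor and hold its filter plate over the dust dish

### The job

Check the filter of the bench dust extractor: press the button of its catch so that the cover flap springs ajar, swing the flap well back past upright so that it stays open, then draw the hidden filter plate up out of its slot. Carry the plate upright, without tipping it, and finish while still holding it, upright and still, low over the middle of the large shallow enamel dish (a few centimetres above, not touching) so that loose precious-metal dust falls into the dish. Leave both dishes, the jar and the tin where they stand.

Things in the scene. Friction and masses are not known exactly. Their poses are not given: they have to be found in the camera images.
- extractor: Grey sheet-steel bench dust extractor, 170 x 220 mm in plan, case top 115 mm above the bench, fixed. Origin at the centre of its underside, x to its back, y to its left, z up. A black intake nozzle stands 15 mm out in front. The filter chamber (y -38 to +106, x -81 to +60 mm, open-topped) lies under the steel cover flap; the right side holds the motor, switch and catch
- release (a joint): the catch's push button, travel in m: 0 = up, 0.006 = fully down (about 5 N, sprung back). At about 0.005 it has drawn the steel tongue clear of the flap's right edge; a sprung pin then lifts the flap ajar to about 0.14 rad. Until then the tongue locks the flap
- release_top (a point): middle of the top of the black round push button, 23 mm across, standing 8 mm out of the dark catch housing (44 x 34 mm, 16 mm high) on the top of the motor side, near the front
- flap (a joint): angle of the steel cover flap, rad: 0 = shut and level, 1.57 = upright, 1.85 = fully back against its stop. The hinge is stiff: the flap stays at any angle it is left at and needs about 2 N at the bail to move
- flap_hinge (a point): middle of the flap's hinge line, at the height of the top of the case; the hinge runs along the extractor's y axis at the back of the flap. The flap is 147 mm long (hinge to front edge), 146 mm wide, 4 mm thick; opening lifts the front edge up and back
- bail_grip (a point): middle of the crossbar of the flap's bail handle: a round bar of 10 mm diameter along the extractor's y axis, 60 mm clear between its two legs, which slope up and forward from the flap's front edge. With the flap shut it lies 166 mm in front of the hinge line and 30 mm above it. The bar may turn between the fingers as the flap swings
- filter_plate: filter plate, a grey frame with white pleats, 22 mm thick (its x), 112 mm wide (its y), 67 mm high, 97 mm with the pull tab; 0.08 to 0.2 kg, loose. Origin at the centre of its underside, z up. It stands hidden under the flap, its underside 12 mm above the bench, in two end channels 62 mm high with 1.5 to 2 mm of play; it draws straight up
- pull_tab (a point): middle of the top end of the filter plate's pull tab, which stands upright on the plate: 12 mm thick (plate's x), 44 mm wide (plate's y), 30 mm high. In the chamber its top is about 6 mm below the top of the case, with 50 mm or more free before and behind it
- dust_dish: the large shallow white enamel dish, 154 mm across, 20 mm high, loose on the bench in front of the extractor, to its left or right. Origin at the centre of its underside
- flux_bowl: smaller glazed dish with flux in it, 93 mm across, 22 mm high, loose, on the other side; leave it alone. Origin at the centre of its underside
- flux_bottle: amber jar with black cap, 60 mm across, 80 mm high, right of the extractor; leave it alone. Origin at the centre of its underside
- tin: round slip-lid tin, 67 mm across, 22 mm high, right of the extractor; leave it alone. Origin at the centre of its underside

How it is judged:
On the way, in this order (a step that is already met when the one before it is completed fails the run):
1. the catch button is pressed home (value of joint release above 0.004 m), for 0.02 s.
2. the flap is swung back past upright (value of joint flap above 1.58 rad), for 0.2 s.
3. the filter plate is drawn up clear of the extractor (z of filter_plate in the frame of extractor above 0.115 m and contact force between filter_plate and the fingers above 0.5 N), for 0.1 s.
At the end, for the whole second after the job is handed in: The fingers still hold the filter plate, at rest and upright (within 0.25 rad), its middle within 35 mm of the dust dish's middle in plan, its underside 30 to 150 mm above the bench, not touching the dish (20 mm high); the flap still stands open (over 1.5 rad) (horizontal distance between filter_plate and dust_dish below 0.035 m and height (world z) of filter_plate between 0.03 and 0.15 m and angle between filter_plate's own z axis and vertical below 0.25 rad and linear speed of filter_plate below 0.03 m/s and contact force between filter_plate and the fingers above 0.5 N and contact force between filter_plate and dust_dish below 0.05 N and value of joint flap above 1.5 rad); the arm keeps its last pose, push and grip.
It fails at once if the filter plate is tipped by more than 0.5 rad (angle between filter_plate's own z axis and vertical above 0.5 rad).
It fails at once if the dust dish is shifted by more than 25 mm (distance of dust_dish from where it was at the start of the episode above 0.025 m).
It fails at once if the flux dish, the jar or the tin is shifted by more than 25 mm (distance of any of flux_bowl, flux_bottle, tin from where it was at the start of the episode above 0.025 m).
It also fails if it takes over 61 s, if anything falls off the work surface, if the arm or the gripper's body presses on something with over 40 N, if the wrist force passes 120 N, or if a joint passes its speed limit or range.

### The arm

A 6-joint arm with a two-finger parallel gripper is mounted at the origin on the work surface; the furniture and walls round the work are solid. World frame = base frame: x ahead of the robot, y to its left, z up, the work surface at z = 0. Lengths are in m, angles in rad, forces in N, time in s.
With the tool pointing down it reaches from about 0.3 to 0.95 m from the base axis. Payload 3.1 kg.
Tool frame: the origin (TCP) lies at the very end of the fingers, on their centre line; the grasp point (between the pads) lies behind it (robot.hold_point_z is the z of the grasp point in the tool frame, in m); z points along the fingers, y is the line along which they close (so a half turn about z gives the same grasp; the last joint's range is limited). The gripper opens to 85 mm and grips with 20 to 120 N. Pads are 22 mm wide; open, the fingers measure 114 mm over their backs; the gripper's body (76 mm by 85 mm) begins 54 mm behind the grasp point. The pads swing forward as they close: fully open they stand 13 mm farther back than shut.
Start: joints at [1.034, 0.308, 1.634, -0, 1.2, -0.07], TCP at [0.281, 0.558, 0.231] pointing down, gripper open.
Joint ranges: [-3.06, 3.06], [-0.79, 1.96], [0.05, 2.63], [-1.19, 4.34], [0.05, 2.64], [-2.94, 2.94]. Speed limits (rad/s): [2.79, 2.79, 3.14, 3.14, 3.14, 3.14].

### API

Orientations are given as [roll, pitch, yaw] about the fixed x, y, z axes, in that order (R = Rz(yaw) Ry(pitch) Rx(roll)).
In Python, from station import sense, viewer, robot gives the robot as it stands.
- The arm moves only by the tool send_rows, never from a script. Its argument "motion" is a list of rows, each a list of 7 numbers: the shift along the tool's x, y, z in cm, then the turn, a rotation vector about the tool's x, y, z in rad, then the closure, from 0 (fully open) to 1 (shut). In form: [[dx, dy, dz, ax, ay, az, grip], ...]. A call has 1 to 12 rows; each row shifts and turns the commanded pose from where the row before left it, along the tool's axes as they then stand; what a row does not reach is not made up. A row lasts 1/10 s, in which the tool goes at most 50 mm and 8.59 degrees, less where a joint would pass 70% of its speed; a pose out of reach is approached as far as the arm can. A call is refused whole if a number of a shift passes 5 or a number of a turn 0.15, either way. A call with a gripper value outside its range is refused whole. The fingers move at their own pace and stop on an object; "squeeze" is the grip in N (left out, the last holds). Time passes only in rows, so rows that do not move let the fingers close. It gives the time, the measured TCP pose, the force, the opening and the grip force at its end, in the units of the state.
- sense(): the state, without advancing time (a new reading comes with each control period).
- viewer.get_image(name): name is "scene" or "top" or "wrist"; returns a dict with "color" (420x560x3 uint8, blue, green, red), "fovy" (degrees; the focal length in pixels is half the picture's height over the tangent of half this angle, whatever the lens; pixels are square), "cx", "cy" (the principal point, pixels), "R" (3x3) and "t" (3): a world point X has camera coordinates R X + t; the wrist camera has in their place "T_tool_cam" (4x4, takes a point from camera to tool coordinates, whose origin is the TCP and whose axes are the flange's). Camera axes: x right, y down, z forward; pixel columns grow to the right and rows downward; lengths in m; the calibration is good to about 2 mm. The wrist camera is an equidistant fisheye: a pixel r from the principal point sees the ray r / f radians off the axis. A picture is of the moment at which its call begins: read the wrist's pose just before it. There is no depth.
- robot.hand_in(): hands the job in; it is judged then, once.
The state is a dict: "time": time; "q": joint angles; "dq": joint speeds; "joint_efforts": joint torques, N m; "position": TCP position; "orientation": TCP orientation; "ft_force": force on the tool from outside, world axes, zero at the start; "moment": the same for the moment, N m; "gripper_width": finger opening in m; "grip_force": force on a finger pad.
Only numpy, scipy, OpenCV 4.12 (cv2) and the standard library are available. Lean on these libraries where they do the work, as an engineer would, in place of code of your own. Each camera call takes 0.05 s, during which the arm holds its last target. There are 200 camera calls.

## Working session

There is one attempt and no reset: what is moved stays moved. The work goes in short steps, Python scripts to look and compute and a tool call to move; the robot and the scene stay as the last step left them, time stands still between calls to the robot, and variables do not carry over. Pictures are saved under pics/ and viewed, at most 10 in all, crops included, and the job is handed in when it is done.

Besides the shell and the picture viewer there is one more tool, called after ">>>" by a JSON object that holds its "method" and its "body". send_rows: Moves the arm, as the interface text tells. Its arguments: {"type":"object","properties":{"motion":{"type":"array","items":{"type":"array","items":{"type":"number"}}},"squeeze":{"type":"number"}},"required":["motion"]}

```bash
ls; mkdir -p pics
python3 - <<'E'
from station import sense, viewer, robot
import cv2,numpy as np,pickle
s=sense();print(s, robot.hold_point_z)
d={}
for n in("scene","top","wrist"):
    im=viewer.get_image(n);d[n]=im
    cv2.imwrite(f"pics/{n}0.png",im["color"]);print(n,{k:v for k,v in im.items() if k!="color"})
pickle.dump((s,d),open("d0.pkl","wb"))
E
```

```text
pics
{'time': 0.0, 'q': array([ 1.03429485e+00,  3.09046394e-01,  1.63519409e+00, -1.64302290e-05,
        1.19964739e+00, -6.97012392e-02]), 'dq': array([-0.00216196,  0.00105827, -0.00130862,  0.00171824, -0.00197809,
       -0.00120498]), 'joint_efforts': array([-9.45524080e-04, -4.15265572e+01, -2.76658452e+01, -2.63976199e-04,
        1.04586140e-02, -2.04382772e-06]), 'position': array([0.28088273, 0.55741839, 0.23001768]), 'orientation': array([-3.13930194e+00, -1.44589465e-04,  2.67479823e+00]), 'ft_force': array([ 0.07754608, -0.52221963, -0.00551847]), 'moment': array([-0.03642257,  0.02083523,  0.03781054]), 'grip_force': 0.0, 'gripper_width': 0.0850990140811929} -0.0187
scene {'fovy': 44.875177969358, 'cx': 276.2770980675295, 'cy': 211.54269132195756, 'R': array([[ 0.61600693, -0.7875988 ,  0.01495311],
       [-0.57462523, -0.46225568, -0.67537067],
       [ 0.53883329,  0.40744057, -0.73732684]]), 't': array([-0.29864952,  0.35841463,  1.18014147])}
top {'fovy': 42.677087088955346, 'cx': 279.76814347169284, 'cy': 217.07075217779354, 'R': array([[-2.26528909e-02, -9.99732313e-01, -4.70624402e-03],
       [-9.85128181e-01,  2.31234665e-02, -1.70257959e-01],
       [ 1.70321208e-01,  7.79418635e-04, -9.85388288e-01]]), 't': array([-0.01969993,  0.51967289,  1.4300252 ])}
wrist {'fovy': 65.70646984690485, 'cx': 283.4406465934364, 'cy': 214.0920847090309, 'T_tool_cam': array([[ 2.97571101e-04, -9.60129326e-01, -2.79556057e-01,
         7.16830025e-02],
       [ 9.99999825e-01,  4.28720709e-04, -4.07990716e-04,
        -3.88402013e-04],
       [ 5.11575322e-04, -2.79555887e-01,  9.60129285e-01,
        -1.43036209e-01],
       [ 0.00000000e+00,  0.00000000e+00,  0.00000000e+00,
         1.00000000e+00]])}
```

View pics/scene0.png

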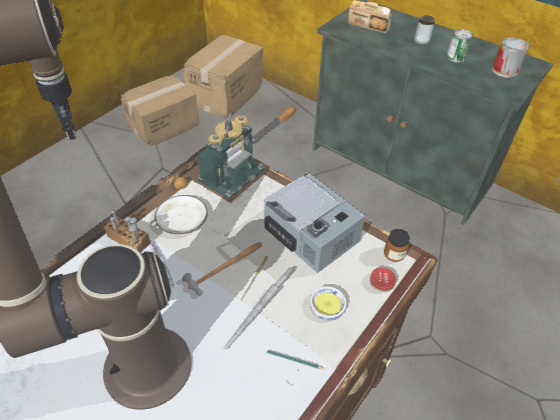

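View pics/top0.png

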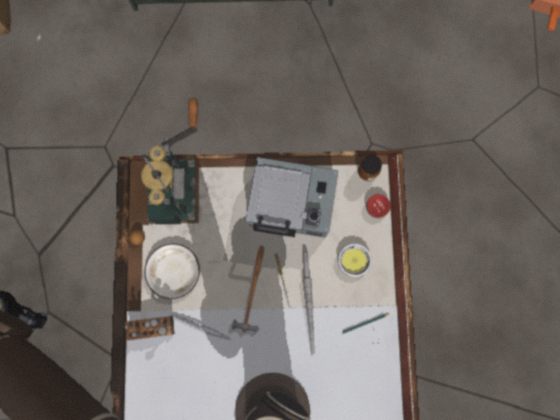

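The scene view shows the extractor at about (312,222), the dish at (183,214) and the flux bowl at (328,303). In the top view they are at (292,197), (172,271) and (354,261). The bail is near (273,226) and the button near (313,215) in the top view. Next I'll enlarge the extractor in both views.

Run:
```python
import cv2,numpy as np,pickle
s,d=pickle.load(open("d0.pkl","rb"))
a=d["top"]["color"][150:245,240:345];b=d["scene"]["color"][165:280,255:370]
f=lambda x:cv2.resize(x,(400,int(400*x.shape[0]/x.shape[1])),interpolation=cv2.INTER_CUBIC)
a,b=f(a),f(b);h=max(len(a),len(b))
a=cv2.copyMakeBorder(a,0,h-len(a),0,0,0);b=cv2.copyMakeBorder(b,0,h-len(b),0,0,0)
o=np.hstack([a,b]);cv2.imwrite("pics/crop1.png",o);print(o.shape)
```

```text
(400, 800, 3)
```

View pics/crop1.png

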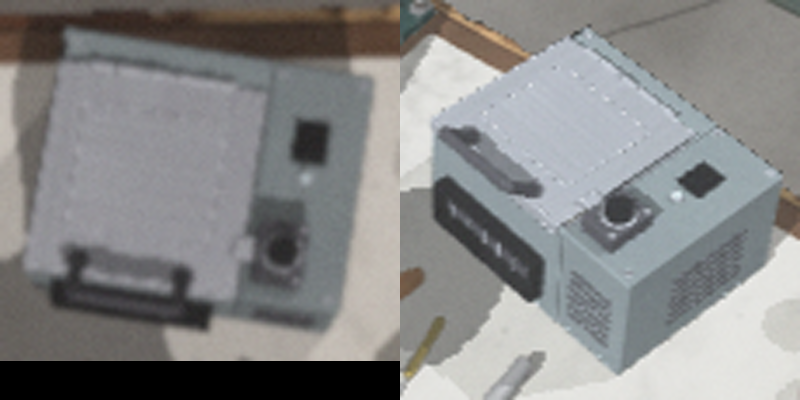

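The crop shows the button at crop (282,248) in the top view and (620,208) in the scene view. The bail crossbar is dark, near the front edge. I'll triangulate these points.

```bash
cat > h.py <<'E'
import cv2,numpy as np,pickle
from scipy.spatial.transform import Rotation as Ro
def ray(im,u,v):
    f=210/np.tan(np.radians(im["fovy"]/2));R=im["R"];d=R.T@np.array([(u-im["cx"])/f,(v-im["cy"])/f,1]);return -R.T@im["t"],d/np.linalg.norm(d)
def plane(im,u,v,z):
    o,d=ray(im,u,v);return o+d*(z-o[2])/d[2]
def tri(rs):
    A=sum(np.eye(3)-np.outer(d,d) for o,d in rs);b=sum((np.eye(3)-np.outer(d,d))@o for o,d in rs)
    p=np.linalg.solve(A,b);return p,[np.linalg.norm(np.cross(d,p-o)) for o,d in rs]
def proj(im,X):
    f=210/np.tan(np.radians(im["fovy"]/2));c=im["R"]@np.array(X)+im["t"];return np.array([im["cx"]+f*c[0]/c[2],im["cy"]+f*c[1]/c[2]])
def wray(im,s,u,v):
    f=210/np.radians(im["fovy"]/2) if 0 else 210/np.tan(np.radians(im["fovy"]/2))
    x=np.array([u-im["cx"],v-im["cy"]]);r=np.hypot(*x);th=r/f
    d=np.r_[np.sin(th)*x/max(r,1e-9),np.cos(th)];T=im["T_tool_cam"];Rt=Ro.from_euler("xyz",s["orientation"]).as_matrix()
    return s["position"]+Rt@T[:3,3],Rt@T[:3,:3]@d
def wproj(im,s,X):
    T=im["T_tool_cam"];Rt=Ro.from_euler("xyz",s["orientation"]).as_matrix();f=210/np.tan(np.radians(im["fovy"]/2))
    c=T[:3,:3].T@(Rt.T@(np.array(X)-s["position"])-T[:3,3]);r=np.hypot(c[0],c[1]);th=np.arctan2(r,c[2]);return np.array([im["cx"],im["cy"]])+f*th*c[:2]/r
E
python3 - <<'E'
from h import *
np.set_printoptions(precision=4,suppress=True)
s,d=pickle.load(open("d0.pkl","rb"));t,sc=d["top"],d["scene"]
T=lambda x,y:(240+x/3.81,150+y/3.81);S=lambda x,y:(255+(x-400)/3.478,165+y/3.478)
for n,a,b in [("button",(282,248),(620,208)),("bailA",(125,262),(490,165)),("bailB",(130,305),(490,165)),("BL",(65,28),(587,30)),("BR",(372,75),(780,178)),("FR",(335,318),(630,285)),("switch",(310,142),(701,181)),("led",(306,178),(676,197))]:
    p,e=tri([ray(t,*T(*a)),ray(sc,*S(*b))]);print(n,p,e[0])
hsv=cv2.cvtColor(t["color"],cv2.COLOR_BGR2HSV)
print("top-plane .115",[plane(t,*T(*a),.115) for a in [(65,28),(372,75),(335,318),(25,275)]])
print("dish",plane(t,172,271,.02),plane(sc,183,214,.02)); print("bowl",plane(t,354,261,.022),plane(sc,328,303,.022),"bottle",plane(t,370,166,.08),"tin",plane(t,378,206,.022))
print("cam",ray(t,0,0)[0],ray(sc,0,0)[0])
E
```

```text
button [ 0.5064 -0.1193  0.1312] 0.001239821707359936
bailA [ 0.4998 -0.0092  0.1092] 0.00579171876241093
bailB [ 0.4717 -0.0189  0.1384] 0.003145122255919865
BL [0.6717 0.0266 0.1042] 0.0014638400295191665
BR [ 0.6319 -0.187   0.1032] 0.0027391407584897364
FR [ 0.4622 -0.1571  0.1126] 0.0015856694493149824
switch [ 0.5844 -0.1426  0.1096] 0.0012229972225608822
led [ 0.5579 -0.138   0.1114] 0.0021418237108935274
top-plane .115 [array([0.6696, 0.025 , 0.115 ]), array([ 0.6307, -0.1879,  0.115 ]), array([ 0.4608, -0.1557,  0.115 ]), array([0.4954, 0.0551, 0.115 ])]
dish [0.3801 0.2674 0.02  ] [0.3782 0.2606 0.02  ]
bowl [ 0.3958 -0.2326  0.022 ] [ 0.3901 -0.2385  0.022 ] bottle [ 0.648  -0.2801  0.08  ] tin [ 0.5479 -0.3067  0.022 ]
cam [ 0.2679 -0.0328  1.4975] [-0.246  -0.5504  1.1167]
```

```bash
cat > plan.py <<'E'
import sys,json
from h import *
from station import sense
def plan(tp,yaw,g,n,p=None,R=None):
    """rows from p,R to tp with the tool pointing down at the given yaw"""
    s=sense()
    if p is None:p=s["position"];R=Ro.from_euler("xyz",s["orientation"])
    G=Ro.from_euler("xyz",[np.pi,0,yaw]);w=(R.inv()*G).as_rotvec();rows=[];tp=np.array(tp)
    for i in range(n):
        Rn=R
        k=n-i;d=R.inv().apply((tp-p)/k)*100;a=(R.inv()*G).as_rotvec()/k
        d=np.round(d,2);a=np.round(a,3);p=p+R.apply(d/100);R=R*Ro.from_rotvec(a)
        rows.append([float(x) for x in [*d,*a,g]])
    print(json.dumps(rows).replace(" ",""),p.round(4));return p,R
E
python3 - <<'E'
from plan import *
p,R=plan([.36,.27,.33],2.05,0.5,9)
plan([.49,-.06,.31],1.388,0.5,9,p,R)
E
```

```text
[[-2.22,-2.46,-1.1,-0.0,0.0,0.069,0.5],[-2.39,-2.3,-1.1,-0.0,0.0,0.069,0.5],[-2.54,-2.13,-1.1,-0.0,0.0,0.07,0.5],[-2.68,-1.95,-1.11,-0.0,0.0,0.069,0.5],[-2.81,-1.76,-1.1,-0.0,0.0,0.07,0.5],[-2.93,-1.56,-1.11,-0.0,0.0,0.069,0.5],[-3.03,-1.35,-1.1,-0.001,0.0,0.07,0.5],[-3.11,-1.14,-1.11,-0.0,0.0,0.069,0.5],[-3.18,-0.92,-1.1,-0.001,0.001,0.07,0.5]] [0.36 0.27 0.33]
[[-3.92,-0.41,0.22,0.0,-0.0,0.074,0.5],[-3.94,-0.12,0.22,0.0,-0.0,0.073,0.5],[-3.94,0.17,0.22,0.0,-0.0,0.074,0.5],[-3.91,0.46,0.22,0.0,-0.0,0.073,0.5],[-3.87,0.75,0.22,0.0,-0.0,0.074,0.5],[-3.8,1.03,0.22,0.0,-0.0,0.073,0.5],[-3.72,1.31,0.22,0.0,-0.0,0.074,0.5],[-3.61,1.58,0.22,0.0,-0.0,0.073,0.5],[-3.49,1.83,0.23,0.0,-0.0,0.074,0.5]] [ 0.49 -0.06  0.31]
```

>>> {"method": "send_rows", "body": {"motion": [[-2.22, -2.46, -1.1, 0, 0, 0.069, 0.5], [-2.39, -2.3, -1.1, 0, 0, 0.069, 0.5], [-2.54, -2.13, -1.1, 0, 0, 0.07, 0.5], [-2.68, -1.95, -1.11, 0, 0, 0.069, 0.5], [-2.81, -1.76, -1.1, 0, 0, 0.07, 0.5], [-2.93, -1.56, -1.11, 0, 0, 0.069, 0.5], [-3.03, -1.35, -1.1, -0.001, 0, 0.07, 0.5], [-3.11, -1.14, -1.11, 0, 0, 0.069, 0.5], [-3.18, -0.92, -1.1, -0.001, 0.001, 0.07, 0.5]]}}

```text
time: 1.05
position: [0.3601, 0.269, 0.3307]
orientation: [3.14, -0.001, 2.047]
ft_force: [0.2, 0.8, 1.4]
gripper_width: 0.0426
grip_force: 0.0
```

>>> {"method": "send_rows", "body": {"motion": [[-3.92, -0.41, 0.22, 0, 0, 0.074, 0.5], [-3.94, -0.12, 0.22, 0, 0, 0.073, 0.5], [-3.94, 0.17, 0.22, 0, 0, 0.074, 0.5], [-3.91, 0.46, 0.22, 0, 0, 0.073, 0.5], [-3.87, 0.75, 0.22, 0, 0, 0.074, 0.5], [-3.8, 1.03, 0.22, 0, 0, 0.073, 0.5], [-3.72, 1.31, 0.22, 0, 0, 0.074, 0.5], [-3.61, 1.58, 0.22, 0, 0, 0.073, 0.5], [-3.49, 1.83, 0.23, 0, 0, 0.074, 0.5], [0, 0, 0, 0, 0, 0, 1], [0, 0, 0, 0, 0, 0, 1]]}}

```text
time: 2.15
position: [0.4899, -0.06, 0.3095]
orientation: [-3.141, -0.003, 1.386]
ft_force: [-0.5, 1.5, 1.0]
gripper_width: 0.0143
grip_force: 0.0
```

Run:
```python
from h import *
from station import sense,viewer
s=sense();im=viewer.get_image("wrist");pickle.dump((s,im),open("w1.pkl","wb"));cv2.imwrite("pics/w1.png",im["color"])
print(s["position"],s["orientation"],s["time"],s["q"])
# predicted pixels of model
c=np.array([.564,-.066,0]);a=-.183;xe=np.array([np.cos(a),np.sin(a),0]);ye=np.array([-np.sin(a),np.cos(a),0])
for n,l in [("button",(-.047,-.063,.139)),("bail",(-.103,.034,.145)),("FR",(-.085,-.11,.115)),("BR",(.085,-.11,.115))]:
    print(n,wproj(im,s,c+l[0]*xe+l[1]*ye+[0,0,l[2]]).round(0))
```

```text
[ 0.4898763  -0.06003604  0.30954078] [-3.14062226e+00 -2.76042159e-03  1.38620300e+00] 2.15 [-0.21196235 -0.01654774  1.84468571  0.00282511  1.31450124 -0.02808795]
button [310. 247.]
bail [254. 153.]
FR [275. 276.]
BR [414. 273.]
```

View pics/w1.png

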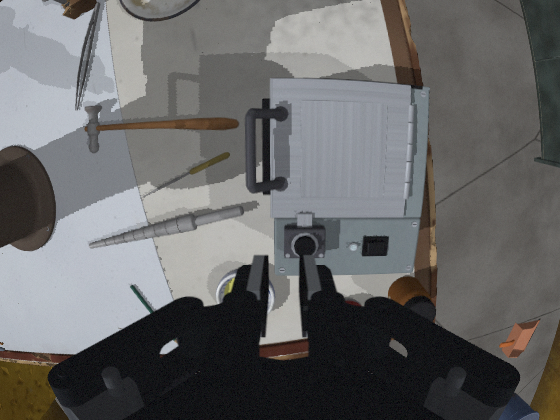

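The wrist view shows the button top at about (305,242), the bail crossbar centred at about (250,150), the hinge line at about x=408, and the case corners at (277,274) and (414,272). I'll triangulate these together with the top and scene rays.

Run:
```python
from h import *
from plan import plan
np.set_printoptions(precision=4,suppress=True)
s0,d=pickle.load(open("d0.pkl","rb"));t,sc=d["top"],d["scene"];s,im=pickle.load(open("w1.pkl","rb"))
T=lambda x,y:(240+x/3.81,150+y/3.81);S=lambda x,y:(255+(x-400)/3.478,165+y/3.478)
g=cv2.cvtColor(im["color"],cv2.COLOR_BGR2GRAY)
# refine button: dark blob near (305,242)
m=(g[222:264,285:326]<38).astype(np.uint8);n,l,st,ce=cv2.connectedComponentsWithStats(m)
for i in range(1,n):
    if st[i,4]>40: print("blob",ce[i]+[285,222],st[i])
row=g[150,235:290];print("bar row",row)
c=np.array([.564,-.066,0]);a=-.183;xe=np.array([np.cos(a),np.sin(a),0]);ye=np.array([-np.sin(a),np.cos(a),0])
loc=lambda p:np.array([(p-c)@xe,(p-c)@ye,p[2]])
for n,w,a,b in [("button",(305,242),(282,248),(620,208)),("bail",(250,150),(130,305),(490,165)),("FR",(277,274),(335,318),(630,285)),("BR",(414,272),(372,75),(780,178))]:
    rs=[wray(im,s,*w),ray(t,*T(*a)),ray(sc,*S(*b))]
    p,e=tri(rs);print(n,p,loc(p),np.array(e))
for n,w,z in [("button",(305,242),.139),("bail",(250,150),.145),("hinge",(408,150),.117)]:
    o,dd=wray(im,s,*w);p=o+dd*(z-o[2])/dd[2];print(n,p,loc(p))
```

```text
blob [304.1341 246.9067] [  9  14  21  28 343]
bar row [102  99 104 100  99 106 103 104 104  95  82  68  75  79  72  67  63  59
  48  44  62  96 102 101 102 105 100  58  26  27  31  24  24  22  25 145
 144 137 147 107 102 101 100 103 100 102 101 102  99 103  99 101 104 105
 110]
button [ 0.5045 -0.1184  0.1316] [-0.0489 -0.0624  0.1316] [0.0036 0.0031 0.0005]
bail [ 0.4693 -0.0162  0.1396] [-0.1022  0.0317  0.1396] [0.007  0.0004 0.0067]
FR [ 0.4626 -0.1572  0.1121] [-0.0831 -0.1081  0.1121] [0.0005 0.0018 0.0014]
BR [ 0.6289 -0.1886  0.1096] [ 0.0861 -0.1087  0.1096] [0.0024 0.0031 0.004 ]
button [ 0.5016 -0.1133  0.139 ] [-0.0527 -0.0579  0.139 ]
bail [ 0.466  -0.0101  0.145 ] [-0.1065  0.0371  0.145 ]
hinge [ 0.6295 -0.0397  0.117 ] [0.0597 0.0378 0.117 ]
```

Run:
```python
from plan import *
plan([.503,-.116,.150],1.388,1,6)
```

```text
[[-0.9,0.39,2.66,-0.0,-0.0,-0.0,1.0],[-0.9,0.39,2.66,-0.0,-0.001,-0.0,1.0],[-0.89,0.39,2.66,-0.0,-0.0,-0.0,1.0],[-0.9,0.39,2.66,-0.0,-0.001,-0.0,1.0],[-0.89,0.39,2.66,-0.0,-0.0,-0.0,1.0],[-0.89,0.4,2.66,-0.001,-0.001,-0.0,1.0]] [ 0.503 -0.116  0.15 ]
```

>>> {"method": "send_rows", "body": {"motion": [[-0.9, 0.39, 2.66, 0, 0, 0, 1], [-0.9, 0.39, 2.66, 0, -0.001, 0, 1], [-0.9, 0.39, 2.66, 0, 0, 0, 1], [-0.9, 0.39, 2.66, 0, -0.001, 0, 1], [-0.9, 0.39, 2.66, 0, 0, 0, 1], [-0.9, 0.4, 2.66, 0, -0.001, 0, 1], [0, 0, 0, 0, 0, 0, 1], [0, 0, 0.5, 0, 0, 0, 1], [0, 0, 0, 0, 0, 0, 1]]}}

```text
time: 3.1
position: [0.5042, -0.1159, 0.1465]
orientation: [3.14, 0.001, 1.389]
ft_force: [-0.2, -1.1, 0.2]
gripper_width: 0.0002
grip_force: 0.0
```

>>> {"method": "send_rows", "body": {"motion": [[0, 0, 0.3, 0, 0, 0, 1], [0, 0, 0.3, 0, 0, 0, 1], [0, 0, 0.2, 0, 0, 0, 1], [0, 0, 0, 0, 0, 0, 1]]}}

```text
time: 3.5
position: [0.5043, -0.1167, 0.1383]
orientation: [3.14, 0.001, 1.388]
ft_force: [-0.4, 0.1, 4.4]
gripper_width: 0.0
grip_force: 1.8
```

>>> {"method": "send_rows", "body": {"motion": [[0, 0, 0.2, 0, 0, 0, 1], [0, 0, 0.2, 0, 0, 0, 1], [0, 0, 0.1, 0, 0, 0, 1], [0, 0, 0, 0, 0, 0, 1]]}}

```text
time: 3.9
position: [0.5043, -0.1167, 0.1331]
orientation: [3.14, 0.0, 1.387]
ft_force: [-0.2, 1.9, 5.1]
gripper_width: 0.0001
grip_force: 2.4
```

>>> {"method": "send_rows", "body": {"motion": [[0, 0, 0.1, 0, 0, 0, 1], [0, 0, 0.1, 0, 0, 0, 1], [0, 0, 0.1, 0, 0, 0, 1], [0, 0, 0, 0, 0, 0, 1]]}}

```text
time: 4.3
position: [0.5044, -0.1167, 0.1328]
orientation: [3.141, 0.0, 1.388]
ft_force: [-6.3, 3.3, 20.9]
gripper_width: 0.0001
grip_force: 10.3
```

Run:
```python
from h import *
from station import sense,viewer
s=sense();im=viewer.get_image("wrist");pickle.dump((s,im),open("w2.pkl","wb"));sc=viewer.get_image("scene")["color"]
cv2.imwrite("pics/w2.png",np.hstack([cv2.resize(im["color"][0:300,60:460],(400,300)),cv2.resize(sc[165:280,255:370],(300,300))]))
```

```text
(no output)
```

View pics/w2.png

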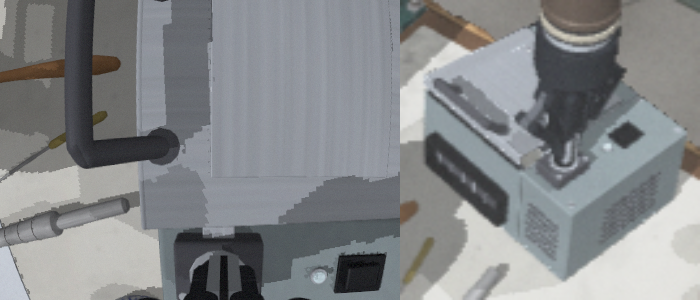

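The flap has sprung ajar: its front edge is lifted, and the bail bar shows at wrist x≈138. I'll raise the tool, then move above the bail.

>>> {"method": "send_rows", "body": {"motion": [[0, 0, -1.5, 0, 0, 0, 1], [0, 0, -4, 0, 0, 0, 0.6], [0, 0, -4, 0, 0, 0, 0.6], [0, 0, 0, 0, 0, 0, 0.6]]}}

```text
time: 4.8
position: [0.5078, -0.1183, 0.2304]
orientation: [3.129, 0.003, 1.388]
ft_force: [0.2, 0.1, 0.7]
gripper_width: 0.034
grip_force: 0.0
```

Run:
```python
from h import *
from plan import plan
from station import viewer,sense
c=np.array([.564,-.066,0]);a=-.183;xe=np.array([np.cos(a),np.sin(a),0]);ye=np.array([-np.sin(a),np.cos(a),0])
loc=lambda p:np.array([(p-c)@xe,(p-c)@ye,p[2]]).round(4)
s2,i2=pickle.load(open("w2.pkl","rb"))
s=sense();im=viewer.get_image("wrist");pickle.dump((s,im),open("w3.pkl","wb"))
g=cv2.cvtColor(im["color"],cv2.COLOR_BGR2GRAY)
cv2.imwrite("pics/w3.png",im["color"])
o,d=wray(i2,s2,138,80);print("w2 bar",loc(o+d*(.168-o[2])/d[2]))
print("pred bail",wproj(im,s,[.472,-.0134,.168]), s["gripper_width"])
plan([.472,-.0134,.225],1.388,.6,4)
```

```text
w2 bar [-0.1006  0.0273  0.168 ]
pred bail [197.34512343  83.69587264] 0.03395169311644294
[[2.41,-1.31,0.05,0.002,0.001,-0.0,0.6],[2.41,-1.31,0.05,0.002,0.0,-0.0,0.6],[2.41,-1.31,0.06,0.002,0.001,-0.0,0.6],[2.41,-1.31,0.06,0.002,0.0,-0.0,0.6]] [ 0.472  -0.0134  0.225 ]
```

View pics/w3.png

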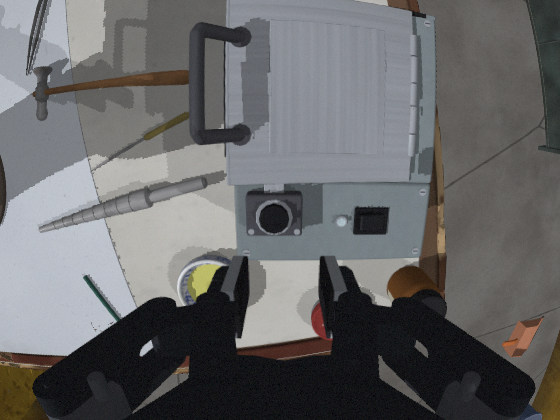

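The bail bar is centred at (197,84), which matches the prediction of (197,84).

>>> {"method": "send_rows", "body": {"motion": [[2.41, -1.31, 0.05, 0.002, 0.001, 0, 0.6], [2.41, -1.31, 0.05, 0.002, 0, 0, 0.6], [2.41, -1.31, 0.06, 0.002, 0.001, 0, 0.6], [2.41, -1.31, 0.06, 0.002, 0, 0, 0.6], [0, 0, 0, 0, 0, 0, 0.6], [0, 0, 2.5, 0, 0, 0, 0.6], [0, 0, 2.5, 0, 0, 0, 0.6], [0, 0, 1.5, 0, 0, 0, 0.6], [0, 0, 0.9, 0, 0, 0, 0.6], [0, 0, 0, 0, 0, 0, 0.6]], "squeeze": 30}}

```text
time: 5.85
position: [0.4675, -0.0126, 0.1463]
orientation: [-3.13, -0.001, 1.387]
ft_force: [-0.1, -0.9, 0.8]
gripper_width: 0.0341
grip_force: 0.0
```

>>> {"method": "send_rows", "body": {"motion": [[0, 0, 0, 0, 0, 0, 1], [0, 0, 0, 0, 0, 0, 1], [0, 0, 0, 0, 0, 0, 1], [0, 0, 0, 0, 0, 0, 1]], "squeeze": 30}}

```text
time: 6.25
position: [0.4723, -0.013, 0.1499]
orientation: [3.141, -0.001, 1.388]
ft_force: [5.1, -1.8, -3.4]
gripper_width: 0.0088
grip_force: 29.1
```

```bash
python3 -c "
import numpy as np
a=np.r_[.319+.137*np.arange(11),1.83,1.89];x=-16.87*np.cos(a);z=16.87*np.sin(a)
print([[0,round(i,2),round(-j,2)] for i,j in zip(np.diff(x),np.diff(z))],a-.179)"
```

```text
[[0, np.float64(0.87), np.float64(-2.14)], [0, np.float64(1.16), np.float64(-2.0)], [0, np.float64(1.42), np.float64(-1.82)], [0, np.float64(1.65), np.float64(-1.61)], [0, np.float64(1.86), np.float64(-1.37)], [0, np.float64(2.03), np.float64(-1.1)], [0, np.float64(2.16), np.float64(-0.82)], [0, np.float64(2.25), np.float64(-0.51)], [0, np.float64(2.3), np.float64(-0.2)], [0, np.float64(2.31), np.float64(0.11)], [0, np.float64(2.33), np.float64(0.45)], [0, np.float64(0.97), np.float64(0.29)]] [0.14  0.277 0.414 0.551 0.688 0.825 0.962 1.099 1.236 1.373 1.51  1.651
 1.711]
```

>>> {"method": "send_rows", "body": {"motion": [[0, 0.87, -2.14, 0, 0, 0, 1], [0, 1.16, -2.0, 0, 0, 0, 1], [0, 1.42, -1.82, 0, 0, 0, 1], [0, 1.65, -1.61, 0, 0, 0, 1], [0, 0, 0, 0, 0, 0, 1]]}}

```text
time: 6.75
position: [0.5221, -0.0224, 0.227]
orientation: [-3.139, -0.001, 1.388]
ft_force: [-2.7, -0.9, 3.3]
gripper_width: 0.0087
grip_force: 29.8
```

>>> {"method": "send_rows", "body": {"motion": [[0, 1.86, -1.37, 0, 0, 0, 1], [0, 2.03, -1.1, 0, 0, 0, 1], [0, 2.16, -0.82, 0, 0, 0, 1], [0, 2.25, -0.51, 0, 0, 0, 1], [0, 0, 0, 0, 0, 0, 1]]}}

```text
time: 7.25
position: [0.6039, -0.0378, 0.2634]
orientation: [-3.139, -0.0, 1.387]
ft_force: [-0.7, -0.6, 8.4]
gripper_width: 0.0087
grip_force: 32.1
```

>>> {"method": "send_rows", "body": {"motion": [[0, 2.3, -0.2, 0, 0, 0, 1], [0, 2.31, 0.11, 0, 0, 0, 1], [0, 2.33, 0.45, 0, 0, 0, 1], [0, 0.97, 0.29, 0, 0, 0, 1], [0, 0, 0, 0, 0, 0, 1], [0, 0, 0, 0, 0, 0, 1]]}}

```text
time: 7.85
position: [0.6803, -0.0522, 0.2552]
orientation: [-3.138, 0.0, 1.388]
ft_force: [2.6, -3.1, 4.2]
gripper_width: 0.0091
grip_force: 33.3
```

Run:
```python
from h import *
from station import sense,viewer
s=sense();c=np.array([.564,-.066,0]);a=-.183;xe=np.array([np.cos(a),np.sin(a),0])
x=(s["position"]-c)@xe-.06;z=s["position"][2]+.018-.115;print(x,z,np.hypot(x,z),np.pi-np.arctan2(z,x)-.179,s["ft_force"])
```

```text
0.051839900912075396 0.15818222441610236 0.16646017976621305 1.7084888134054153 [ 2.59685085 -3.06943582  4.20678485]
```

>>> {"method": "send_rows", "body": {"motion": [[0, 0, 0, 0, 0, 0, 0.78], [0, 0, 0, 0, 0, 0, 0.78], [0, 0, -2, 0, 0, 0, 0.78], [0, 0, -4, 0, 0, 0, 0.78], [0, 0, -3, 0, 0, 0, 0.6], [0, -4, 0, 0, 0, 0, 0.6], [0, -4.5, 0, 0, 0, 0, 0.6], [0, -4.5, 0, 0, 0, 0, 0.6], [-1.5, -2, 1, 0, 0, 0, 0.6], [-2, 0, 1, 0, 0, 0, 0.6], [-2, 0, 0, 0, 0, 0, 0.6], [0, 0, 0, 0, 0, 0, 0.6]]}}

```text
time: 9.05
position: [0.5206, -0.0789, 0.3238]
orientation: [-3.131, -0.001, 1.386]
ft_force: [-0.3, 0.9, -0.5]
gripper_width: 0.0338
grip_force: 0.0
```

Run:
```python
from h import *
from station import sense,viewer
s=sense();im=viewer.get_image("wrist");pickle.dump((s,im),open("w4.pkl","wb"));cv2.imwrite("pics/w4.png",im["color"])
print(s["position"],s["orientation"])
```

```text
[ 0.52058937 -0.0788745   0.32378011] [-3.13145699e+00 -1.14537427e-03  1.38604269e+00]
```

View pics/w4.png

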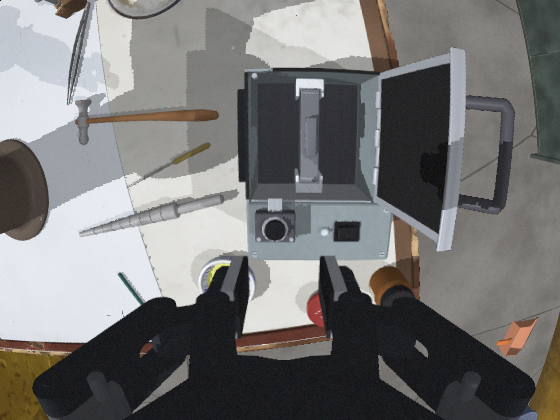

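The flap stays open well back, with its bail at about (505,155). The chamber is open and the filter plate spans about y=82–190 at x≈309, with the tab near (309,132). I'll measure it and take a second wrist view from lower down.

Run:
```python
from h import *
from plan import plan
s,im=pickle.load(open("w4.pkl","rb"))
c=np.array([.564,-.066,0]);a=-.183;xe=np.array([np.cos(a),np.sin(a),0]);ye=np.array([-np.sin(a),np.cos(a),0])
loc=lambda p:np.array([(p-c)@xe,(p-c)@ye,p[2]]).round(4)
g=cv2.cvtColor(im["color"],cv2.COLOR_BGR2GRAY)
print(g[128,292:328]);print(g[140,292:328]);print(g[80:200:2,309])
for z in(.09,.109):
    o,d=wray(im,s,309.5,134);p=o+d*(z-o[2])/d[2];print(p.round(4),loc(p))
p=[*(p[:2]),.23];plan(p,1.388,.55,4)
```

```text
[ 53  53  51  50  53  50  57  65  96 120 120 121 116 133 130 126 120 122
 122 118 117 116 117 118  81  64  75  49  50  52  50  50  47  51  50  51]
[ 52  52  54  53  50  51  57  67 103 129 119 120 119 118 132 127 124 121
 121 117 112 116 114 107  77  72  68  54  49  52  51  51  51  52  50  53]
[231 226 226 230 158 116 141 120 120 119 119 120 118 119 121 119 120 120
 117 110 121 121 121 124 122 120 120 120 117 119 121 118 119 119 118 117
 117 115 109 116 133 131 130 135 133 134 131 131 131 160 131 102 143 147
 141 137 126  87  86  84]
[ 0.5574 -0.0276  0.09  ] [-0.0135  0.0365  0.09  ]
[ 0.5562 -0.0267  0.109 ] [-0.0148  0.0372  0.109 ]
[[1.41,0.65,2.35,-0.002,-0.001,-0.0,0.55],[1.42,0.64,2.35,-0.002,-0.0,-0.001,0.55],[1.42,0.64,2.35,-0.003,-0.001,-0.0,0.55],[1.42,0.62,2.36,-0.002,-0.0,-0.001,0.55]] [ 0.5562 -0.0267  0.23  ]
```

>>> {"method": "send_rows", "body": {"motion": [[1.41, 0.65, 2.35, -0.002, -0.001, 0, 0.55], [1.42, 0.64, 2.35, -0.002, 0, 0, 0.55], [1.42, 0.64, 2.35, -0.003, -0.001, 0, 0.55], [1.42, 0.62, 2.35, -0.002, 0, 0, 0.55], [0, 0, 0, 0, 0, 0, 0.55], [0, 0, 0, 0, 0, 0, 0.55]]}}

```text
time: 9.7
position: [0.5569, -0.0261, 0.2305]
orientation: [-3.141, 0.001, 1.389]
ft_force: [-0.3, 0.3, -0.4]
gripper_width: 0.0387
grip_force: 0.0
```

Run:
```python
from h import *
from station import sense,viewer
s=sense();im=viewer.get_image("wrist");pickle.dump((s,im),open("w5.pkl","wb"))
s4,i4=pickle.load(open("w4.pkl","rb"))
for z in(.07,.109):print(wproj(im,s,[.5562,-.0267,z]))
print(s["position"],s["orientation"],s["gripper_width"])
v=np.hstack([i4["color"][70:210,260:360],im["color"][120:260,200:400]]);cv2.imwrite("pics/w5.png",cv2.resize(v,None,fx=2.6,fy=2.6,interpolation=cv2.INTER_CUBIC))
```

```text
[283.69257745 196.96400073]
[283.68482957 207.61820107]
[ 0.55693366 -0.02605918  0.2305186 ] [-3.14122425e+00  8.24400618e-04  1.38931273e+00] 0.038734044073792336
```

View pics/w5.png

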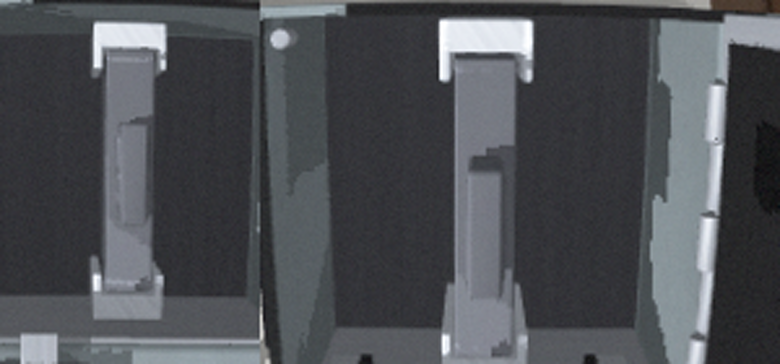

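In the w4 crop the tab top is centred at (311,136.5), and in the second view at (286.5,210).

Run:
```python
from h import *
from plan import plan
s,im=pickle.load(open("w4.pkl","rb"));s5,i5=pickle.load(open("w5.pkl","rb"))
p,e=tri([wray(im,s,311,136.5),wray(i5,s5,286.5,210)]);print(p,e)
for S,I,w in((s,im,(311,136.5)),(s5,i5,(286.5,210))):
    o,d=wray(I,S,*w);print(o+d*(.109-o[2])/d[2])
```

```text
[ 0.55779637 -0.03001754  0.10554975] [np.float64(0.00024979539562993656), np.float64(0.0002497953956301324)]
[ 0.55734926 -0.02971333  0.109     ]
[ 0.55816343 -0.02917781  0.109     ]
```

>>> {"method": "send_rows", "body": {"motion": [[-0.36, 0.18, 2.5, 0, 0, 0, 0.55], [0, 0, 3, 0, 0, 0, 0.55], [0, 0, 3, 0, 0, 0, 0.55], [0, 0, 2.5, 0, 0, 0, 0.55], [0, 0, 1.5, 0, 0, 0, 0.55], [0, 0, 0, 0, 0, 0, 0.55]]}}

```text
time: 10.35
position: [0.5576, -0.0312, 0.105]
orientation: [-3.141, 0.001, 1.387]
ft_force: [-0.0, 0.3, 0.1]
gripper_width: 0.0384
grip_force: 0.0
```

>>> {"method": "send_rows", "body": {"motion": [[0, 0, 1, 0, 0, 0, 0.55], [0, 0, 0.9, 0, 0, 0, 0.55], [0, 0, 0, 0, 0, 0, 0.55], [0, 0, 0, 0, 0, 0, 1], [0, 0, 0, 0, 0, 0, 1], [0, 0, 0, 0, 0, 0, 1], [0, 0, 0, 0, 0, 0, 1]], "squeeze": 45}}

```text
time: 11.05
position: [0.5593, -0.031, 0.0876]
orientation: [3.139, 0.001, 1.388]
ft_force: [-0.4, -0.3, 2.2]
gripper_width: 0.0113
grip_force: 46.0
```

>>> {"method": "send_rows", "body": {"motion": [[0, 0, -0.5, 0, 0, 0, 1], [0, 0, -0.8, 0, 0, 0, 1], [0, 0, -1, 0, 0, 0, 1], [0, 0, -1, 0, 0, 0, 1], [0, 0, -1, 0, 0, 0, 1], [0, 0, 0, 0, 0, 0, 1]]}}

```text
time: 11.65
position: [0.56, -0.0311, 0.1323]
orientation: [3.137, 0.001, 1.388]
ft_force: [0.1, 0.7, -1.1]
gripper_width: 0.0111
grip_force: 45.7
```

>>> {"method": "send_rows", "body": {"motion": [[0, 0, -1.2, 0, 0, 0, 1], [0, 0, -1.2, 0, 0, 0, 1], [0, 0, -1.2, 0, 0, 0, 1], [0, 0, -1.5, 0, 0, 0, 1], [0, 0, -1.5, 0, 0, 0, 1], [0, 0, -1.5, 0, 0, 0, 1], [0, 0, -1.5, 0, 0, 0, 1], [0, 0, -1.3, 0, 0, 0, 1], [0, 0, -1, 0, 0, 0, 1], [0, 0, -0.5, 0, 0, 0, 1], [0, 0, 0, 0, 0, 0, 1], [0, 0, 0, 0, 0, 0, 1]]}}

```text
time: 12.85
position: [0.5581, -0.0308, 0.2534]
orientation: [3.141, 0.001, 1.388]
ft_force: [0.5, 0.4, -2.1]
gripper_width: 0.0107
grip_force: 45.6
```

Run:
```python
from h import *
from plan import plan
from station import sense,viewer
np.set_printoptions(suppress=True,precision=4)
s=sense();w=viewer.get_image("wrist");t=viewer.get_image("top");sc=viewer.get_image("scene")
pickle.dump((s,w,t,sc),open("w6.pkl","wb"));print(s["position"],s["orientation"],s["gripper_width"])
# dish: white rim ellipse in first top and scene views, wrist w4
s0,d=pickle.load(open("d0.pkl","rb"))
for n,(u0,u1,v0,v1) in (("top",(138,206,238,304)),("scene",(150,218,185,245))):
    im=d[n];hsv=cv2.cvtColor(im["color"],cv2.COLOR_BGR2HSV)[v0:v1,u0:u1]
    print(n,[hsv[(v1-v0)//2,i].tolist() for i in range(0,u1-u0,4)])
v=np.hstack([cv2.resize(d["top"]["color"][230:310,130:215],None,fx=4,fy=4,interpolation=2),cv2.resize(sc["color"][140:250,140:250],(320,320)) ])
cv2.imwrite("pics/w6.png",v)
```

```text
[ 0.5581 -0.0308  0.2534] [3.141  0.0009 1.3878] 0.010736377612737652
top [[11, 104, 103], [12, 36, 154], [12, 14, 176], [17, 34, 171], [17, 46, 182], [12, 12, 213], [18, 12, 213], [19, 17, 206], [18, 16, 204], [16, 16, 206], [18, 15, 209], [19, 18, 204], [17, 18, 204], [12, 13, 203], [11, 12, 173], [10, 20, 117], [11, 22, 126]]
scene [[30, 3, 224], [38, 6, 159], [50, 4, 184], [20, 4, 184], [45, 3, 180], [60, 1, 236], [45, 2, 237], [45, 4, 227], [30, 5, 234], [30, 8, 232], [30, 5, 234], [45, 2, 238], [23, 4, 232], [24, 19, 219], [128, 10, 100], [30, 5, 157], [30, 8, 162]]
```

View pics/w6.png

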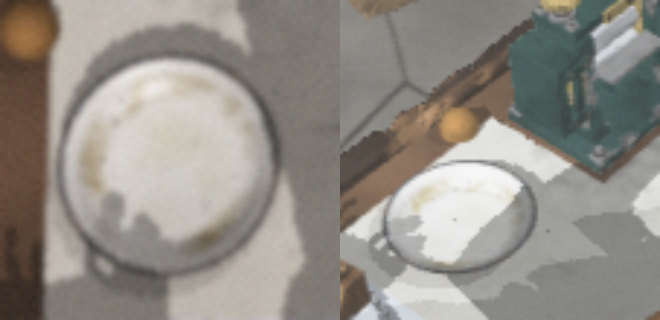

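The dish rim circle in the top crop is centred at (168,166), which is pixel (172,271.5). In the scene it is centred at (181.4,214.3). The rolling mill is behind and to the left, clear of the path.

Run:
```python
from h import *
from plan import plan
s0,d=pickle.load(open("d0.pkl","rb"))
a=plane(d["top"],172,271.5,.02);b=plane(d["scene"],181.4,214.3,.02);print(a,b,tri([ray(d["top"],172,271.5),ray(d["scene"],181.4,214.3)]))
m=(a+b)/2;s=pickle.load(open("w6.pkl","rb"))[0]
p=s["position"];R=Ro.from_euler("xyz",s["orientation"])
p,R=plan([.45,.02,.262],1.388,1,6,p,R)
p,R=plan([m[0],m[1],.262],1.388,1,12,p,R)
print(m)
```

```text
[0.37873125 0.26741102 0.02      ] [0.37447157 0.26334341 0.02      ] (array([0.37918843, 0.269195  , 0.01191219]), [np.float64(0.00020432400396667698), np.float64(0.00020432400396679613)])
[[0.5,-1.93,-0.14,0.0,0.0,-0.0,1.0],[0.5,-1.92,-0.15,0.0,0.0,-0.0,1.0],[0.51,-1.93,-0.14,0.0,0.0,-0.0,1.0],[0.5,-1.92,-0.15,0.0,0.0,-0.0,1.0],[0.51,-1.93,-0.14,0.0,0.0,-0.0,1.0],[0.5,-1.92,-0.15,0.001,0.001,-0.0,1.0]] [0.45  0.02  0.262]
[[1.9,-0.97,0.0,-0.0,-0.0,-0.0,1.0],[1.9,-0.97,0.0,-0.0,-0.0,-0.0,1.0],[1.9,-0.97,0.0,-0.0,-0.0,-0.0,1.0],[1.9,-0.97,0.0,-0.0,-0.0,-0.0,1.0],[1.9,-0.98,0.0,-0.0,-0.0,-0.0,1.0],[1.9,-0.97,0.0,-0.0,-0.0,-0.0,1.0],[1.9,-0.98,0.0,-0.0,-0.0,-0.0,1.0],[1.9,-0.97,0.0,-0.0,-0.0,-0.0,1.0],[1.9,-0.98,0.0,-0.0,-0.0,-0.0,1.0],[1.9,-0.97,0.0,-0.0,-0.0,-0.0,1.0],[1.9,-0.98,0.01,-0.0,-0.0,-0.0,1.0],[1.9,-0.97,0.0,-0.0,-0.0,-0.0,1.0]] [0.3766 0.2654 0.262 ]
[0.37660141 0.26537721 0.02      ]
```

>>> {"method": "send_rows", "body": {"motion": [[0.25, -0.9, 0, 0, 0, 0, 1], [0.5, -1.6, -0.15, 0, 0, 0, 1], [0.5, -1.9, -0.15, 0, 0, 0, 1], [0.5, -1.9, -0.15, 0, 0, 0, 1], [0.5, -1.9, -0.15, 0, 0, 0, 1], [0.5, -1.9, -0.15, 0, 0, 0, 1], [0.7, -1.45, -0.1, 0, 0, 0, 1]]}}

```text
time: 13.7
position: [0.4494, 0.0247, 0.2619]
orientation: [3.141, 0.001, 1.388]
ft_force: [-0.1, 1.1, -1.3]
gripper_width: 0.0109
grip_force: 45.7
```

>>> {"method": "send_rows", "body": {"motion": [[1.5, -0.97, 0, 0, 0, 0, 1], [1.9, -0.97, 0, 0, 0, 0, 1], [1.9, -0.97, 0, 0, 0, 0, 1], [1.9, -0.97, 0, 0, 0, 0, 1], [1.9, -0.97, 0, 0, 0, 0, 1], [1.9, -0.97, 0, 0, 0, 0, 1], [1.9, -0.97, 0, 0, 0, 0, 1], [1.9, -0.97, 0, 0, 0, 0, 1], [1.9, -0.97, 0, 0, 0, 0, 1], [1.9, -0.97, 0, 0, 0, 0, 1], [1.5, -0.97, 0, 0, 0, 0, 1], [1, -0.6, 0, 0, 0, 0, 1]]}}

```text
time: 14.9
position: [0.3778, 0.2532, 0.2618]
orientation: [3.14, 0.001, 1.389]
ft_force: [0.3, -0.7, -1.2]
gripper_width: 0.0111
grip_force: 45.6
```

Run:
```python
from plan import *
plan([.3775,.2655,.15],1.388,1,8)
```

```text
[[0.15,-0.03,1.4,0.0,0.0,0.0,1.0],[0.15,-0.03,1.4,0.0,0.0,0.0,1.0],[0.15,-0.03,1.4,0.0,0.0,0.0,1.0],[0.15,-0.03,1.39,0.0,0.0,0.0,1.0],[0.15,-0.04,1.4,0.0,0.0,0.0,1.0],[0.15,-0.03,1.39,0.0,0.0,0.0,1.0],[0.15,-0.04,1.4,0.001,0.0,0.001,1.0],[0.16,-0.03,1.39,0.0,0.001,0.0,1.0]] [0.3775 0.2655 0.15  ]
```

>>> {"method": "send_rows", "body": {"motion": [[0.15, -0.03, 1, 0, 0, 0, 1], [0.15, -0.03, 1.5, 0, 0, 0, 1], [0.15, -0.03, 1.8, 0, 0, 0, 1], [0.15, -0.03, 1.8, 0, 0, 0, 1], [0.15, -0.03, 1.8, 0, 0, 0, 1], [0.15, -0.03, 1.8, 0, 0, 0, 1], [0.15, -0.03, 1.5, 0, 0, 0, 1], [0.1, -0.03, 0.9, 0, 0, 0, 1], [0, 0, 0, 0, 0, 0, 1], [0, 0, 0, 0, 0, 0, 1], [0, 0, 0, 0, 0, 0, 1], [0, 0, 0, 0, 0, 0, 1]]}}

```text
time: 16.1
position: [0.3795, 0.264, 0.1418]
orientation: [3.138, -0.0, 1.388]
ft_force: [-0.0, 0.2, -0.2]
gripper_width: 0.011
grip_force: 45.6
```

Run:
```python
from h import *
from station import sense,viewer
s=sense();w=viewer.get_image("wrist");sc=viewer.get_image("scene")
print(s["position"],s["orientation"],s["gripper_width"])
cv2.imwrite("pics/w7.png",np.hstack([cv2.resize(w["color"],(400,300)),cv2.resize(sc["color"][100:280,130:370],(400,300))]))
```

```text
[0.37945903 0.26403006 0.14182805] [ 3.13822876e+00 -3.85291915e-04  1.38775790e+00] 0.010982360092194549
```

View pics/w7.png

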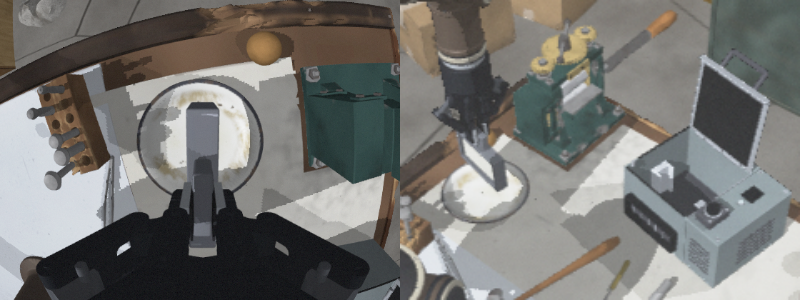

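The plate hangs upright above the dish, with the dish rim visible around it in the wrist view. The flap is still open and the other things I can see stand where they were.

```bash
python3 -c "
from station import robot
print(robot.hand_in())"
```

```text
the job is handed in; nothing more can be done
None
```

I handed the job in at about 16 s of robot time: the flap is open past upright and the filter plate is held upright about 45 mm above the rim of the enamel dish, within a few millimetres of its centre. The hand-in returned no verdict.

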